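# Reload the bench seal press with a strip of seals

### The arm

A 6-joint arm with a two-finger parallel gripper is mounted at the origin on the work surface. World frame = base frame: x ahead of the robot, y to its left, z up, the work surface at z = 0. Lengths are in mm, angles in rad, forces in N, time in s.
With the tool pointing down it reaches from about 250 to 725 mm from the base axis. Payload 9.7 kg.
Tool frame: the origin (TCP) lies between the finger pads; the fingertips stand 11 mm ahead of it and the grasp point (between the pads) lies 8 mm behind it; z points along the fingers, y is the line along which they close (so a half turn about z gives the same grasp; the last joint's range is limited). The gripper opens to 85 mm and grips with 20 to 120 N. Pads are 22 mm wide; open, the fingers measure 114 mm over their backs; the gripper's body (76 mm by 85 mm) begins 54 mm behind the grasp point. The pads swing forward as they close: fully open they stand 13 mm farther back than shut.
Start: joints at [-1.274, 0.087, 0.176, 1.66, 0, 1.571], TCP at [160.851, -525.95, 242.284] pointing down, gripper open.
Joint ranges: [-3.13, 3.13], [-0.85, 1.81], [-1.15, 1.24], [-2.2, 2.28], [-1.44, 1.52], [-3.14, 3.14]. Speed limits (rad/s): [2.22, 2.22, 2.57, 3.14, 3.14, 3.14].

### API

Orientations are given as a unit quaternion [w, x, y, z].
In Python, from rig import env gives the robot as it stands.
- The arm moves only by the tool arm_command, never from a script. Its argument "steps" is a list of rows, each a list of 7 numbers: the shift along the tool's x, y, z in m, then the turn, a rotation vector about the tool's x, y, z in rad, then the opening, from 0 (shut) to 1 (fully open). A call has 1 to 5 rows; each row shifts and turns the commanded pose from where the row before left it, along the tool's axes as they then stand; what a row does not reach is not made up. A row lasts 1/10 s, in which the tool goes at most 50 mm and 8.59 degrees, less where a joint would pass 70% of its speed; a pose out of reach is approached as far as the arm can. A call is refused whole if a number of a shift passes 0.05 or a number of a turn 0.15, either way. A call with a gripper value outside its range is refused whole. The fingers move at their own pace and stop on an object; "newtons" is the grip in N (left out, the last holds). Time passes only in rows, so rows that do not move let the fingers close. It gives the time, the measured TCP pose, the force, the opening and the grip force at its end, in the units of the state.
- env.sense(): the state, without advancing time (a new reading comes with each control period).
- env.snapshot(name): name is "side" or "top" or "wrist"; returns (picture, depth): 384x512x3 uint8, red, green, blue; 384x512 float32, mm along the optical axis (not along the pixel's ray), 0 where there is no reading.
- env.camera_model(name): a dict with "intrinsics" (3x3 intrinsics, pixels), "xyz" and "rotation" of the camera in the world. Camera axes: x right, y up, looking along -z (the intrinsics and any distortion apply to the point x, -y, -z); pixel columns grow to the right and rows downward; lengths in mm; the calibration is good to about 2 mm. A picture is of the moment at which its call begins: read the wrist's pose just before it. camera_model takes no time and is no camera call; for the wrist camera it gives the pose at the moment of the call.
- env.close_job(): hands the job in; it is judged then, once.
Trained networks look in the newest picture that a camera, given by its name, has taken for a name from the list of things; names that differ only in an ending like _2 or _b are one class to them, and where a whole thing is asked for, a point or a joint stands for the part that bears it (a point fixed in the world has none). Each returns a list of dicts, best first, with "p" (0 to 1); they miss things now and then, are a little off and sometimes report something else, mostly with a low value. They report only what shows in the picture. A call takes as long as a camera call. They do not tell look-alikes from the thing itself.
- env.find_in(camera, thing): "bbox" ([left, top, width, height] in pixels, round what is visible of it).
- env.cut_out(camera, thing): "pixels" (384x512 bool, what is visible of it) and "bbox" ([left, top, width, height] in pixels, round what is visible of it).
- env.place_of(camera, thing): "uv" ([column, row] in pixels: a listed point, or the origin of a listed thing).
The state is a dict: "t": time; "joint_positions": joint angles; "dq": joint speeds; "effort": joint torques, N m; "tcp_pos": TCP position; "eef_rot": TCP orientation; "force": force on the tool from outside, world axes, zero at the start; "moment": the same for the moment, N m; "gripper_width": finger opening in mm; "finger_force": force on a finger pad.
Only numpy, scipy, OpenCV 4.12 (cv2) and the standard library are available. Lean on these libraries where they do the work, as an engineer would, in place of code of your own. Each camera call takes 0.05 s, during which the arm holds its last target. There are 200 camera calls.

### The job

Load the full-length strip of seals into the seal press: push the spring follower back with the strip and let it down into the channel until it lies flat on the channel floor, held between the follower and the step. Then slide the cover rail fully shut over it. Be gentle, never force the strip against the press, and leave the short leftover strip, the disc weight and the brass adapter where they are.

Things in the scene. Friction and masses are not known exactly. Their poses are not given: they have to be found in the camera images.
- press: Seal press: low dark steel fixture fixed to the bench, 310 x 72 mm. x axis: along its magazine channel, from the press head (block 48 mm high with a disc on top, x -140 to -100 mm) to the spring housing (x 84 to 166, 38 mm high); z up. Origin: on the bench, nominally under the middle of the loaded strip. Base plate 12 mm thick; its top is the channel floor.
- channel (a point): NOMINAL middle of the loaded strip, on the channel floor (press x 0, y 0, z 12 mm). The magazine insert (walls, step, follower) is clamped on the base with play: all of it may sit up to 6 mm off along press x and 3 mm across y from the nominal places given here, and its place is not measured: find it by feel or sight. It does not move under load.
- step (a point): Nominal top edge of the step (press x -48, y 0, z 19 mm), 7 mm high, filling the channel from x -88 to -48. The loaded strip rests against its upright face. Side walls x -84 to 76, tops z 25 mm; 15.6 mm between them, lead-ins open to about 23 mm. A loaded strip's top is at z 40 mm.
- follower_rest (a point): Nominal centre of the spring follower's upright face at rest (press x 34, y 0, z 24 mm): steel block 22 long, 13.6 wide, z 12.5 to 36.5 mm. Step to follower is 82 mm, the strip 96: with one end on or above the step the strip pushes it back (+x) 14 to 18 mm, then comes down. Hard stop at 18 mm. Spring 2 N at rest, 6 N at the stop. Over 30 N between strip and press does damage.
- rail (a joint): Cover rail, m: 0 open (parked over the spring housing), 0.117 fully shut at its end stop; grows towards the press head (press -x). Slides with about 3 N, stays where left. Steel cover 92 mm long, 46 mm wide, underside at z 42 mm, sides outside the channel: passes 2 mm above a strip lying flat, blocked by one sticking up. Shutting it against its stop does no harm.
- rail_tab (a point): Top centre of the black grip tab on the rail, 72 mm above the bench. The tab is 30 mm along the channel, 12 mm across and spans z 46 to 72 mm. Axes as the press. At press x 118 mm with the rail at 0, at 1 mm with it shut.
- strip: Full-length strip of twelve joined aluminium seals, a rigid grooved bar 96 mm long (its x), 12 mm wide (its y), 28 mm high, about 85 g, standing on the bench. Origin: centre of its underside. Both ends are alike.
- stub: Leftover short strip of the same section with five seals, 40 mm long, 12 mm wide, 28 mm high; not to be used. Origin: centre of its underside.
- weight: Round steel disc weight, 80 mm across, 22 mm high, lying flat on the bench. Origin: centre of its underside.
- adapter: Brass pressure adapter, 28 mm across, 34 mm high, standing on the bench. Origin: centre of its underside.
Not all that is in view belongs to the job. What is meant by the strip is not brown, pink or turquoise, and is the smaller of those in its own colour.

How it is judged:
By the outcome, as a careful person would: the job done as asked, in the order asked, and still so for the second after the job is handed in, with the robot touching nothing.
It also fails if it takes over 66 s, if anything falls off the work surface, if the arm or the gripper's body presses on something with over 40 N, if the wrist force passes 120 N, or if a joint passes its speed limit or range.

## Working session

There is one attempt and no reset: what is moved stays moved. The work goes in short steps, Python scripts to look and compute and a tool call to move; the robot and the scene stay as the last step left them, time stands still between calls to the robot, and variables do not carry over. Pictures are saved under pics/ and viewed, at most 10 in all, crops included, and the job is handed in when it is done.

Besides the shell and the picture viewer there is one more tool, called after "Emit:" as name([rows], argument=value, ...), one row to a line, values as JSON. arm_command: Moves the arm, as the interface text tells. Its arguments: {"type":"object","properties":{"steps":{"type":"array","items":{"type":"array","items":{"type":"number"}}},"newtons":{"type":"number"}},"required":["steps"]}

```bash
mkdir -p pics; ls; cat > h.py <<'E'
from rig import env
import numpy as np, cv2
from scipy.spatial.transform import Rotation as R
def cam(n):
    m=env.camera_model(n); K=np.array(m["intrinsics"]); Rm=np.array(m["rotation"]); 
    if Rm.shape!=(3,3): Rm=R.from_quat(np.roll(Rm,-1)).as_matrix()
    return K,Rm,np.array(m["xyz"]),m
def ray(n,uv):
    K,Rm,c,_=cam(n); p=np.linalg.solve(K,[uv[0],uv[1],1.]); return c,Rm@np.array([p[0],-p[1],-p[2]])
def onz(n,uv,z):
    c,d=ray(n,uv); return c+d*(z-c[2])/d[2]
def proj(n,P):
    K,Rm,c,_=cam(n); q=(np.atleast_2d(P)-c)@Rm; q=q*[1,-1,-1]; u=q@K.T; return u[:,:2]/u[:,2:]
def cloud(n,depth):
    K,Rm,c,_=cam(n); v,u=np.mgrid[:384,:512]; p=np.stack([u,v,np.ones_like(u)],-1)@np.linalg.inv(K).T*depth[...,None]
    return (p*[1,-1,-1])@Rm.T+c
E
python3 - <<'E'
from h import *
for n in ["top","side"]:
    im,d=env.snapshot(n); np.savez(f"{n}.npz",im=im,d=d); cv2.imwrite(f"pics/{n}0.png",im[...,::-1])
    print(n,cam(n)[3])
    for t in ["press","strip","stub","weight","adapter","rail_tab","channel","step","follower_rest"]:
        try:
            print(t,[(round(r["p"],2),np.round(r["uv"],1),np.round(onz(n,r["uv"],{"rail_tab":72,"step":19,"channel":12,"follower_rest":24}.get(t,0))[:2])) for r in env.place_of(n,t)[:4]])
        except Exception as e: print(t,e)
print(env.sense())
E
```

```text
pics
top {'intrinsics': array([[481.92479457,   0.        , 251.13734687],
       [  0.        , 481.92479457, 188.61284925],
       [  0.        ,   0.        ,   1.        ]]), 'xyz': array([ 354.51568123, -197.33363178, 1304.51215542]), 'rotation': array([-0.70058709, -0.04746974,  0.04155097,  0.71077273])}
press [(0.95, array([161.9, 177.5]), array([554.,  57.]))]
strip [(0.96, array([316.6, 210. ]), array([ 459., -364.])), (0.93, array([288.8, 267.2]), array([ 307., -285.])), (0.59, array([229.1, 160.4]), array([ 599., -128.])), (0.51, array([362.2, 253.5]), array([ 340., -482.]))]
stub []
weight [(0.98, array([223.3, 239.9]), array([ 382., -111.]))]
adapter [(0.67, array([239.7, 113. ]), array([ 732., -159.])), (0.19, array([273.5, 163.9]), array([ 587., -250.]))]
rail_tab [(0.91, array([151.1, 219.1]), array([436.,  69.]))]
channel [(0.89, array([157.2, 175. ]), array([559.,  67.]))]
step [(0.86, array([158.6, 158.6]), array([603.,  62.]))]
follower_rest [(0.96, array([156.9, 190.6]), array([515.,  65.]))]
side {'intrinsics': array([[395.88000317,   0.        , 259.18314889],
[... 1158 characters left out ...]
{'t': 1.0, 'joint_positions': array([-1.27398532e+00,  8.68883457e-02,  1.75901493e-01,  1.65981327e+00,
       -1.55144379e-07,  1.57080167e+00]), 'dq': array([-0.00076946,  0.00028353, -0.00105177,  0.00039657, -0.0015198 ,
        0.00072411]), 'effort': array([ 9.54157767e-04, -5.20105541e+01,  4.64871204e+01,  1.19931959e-03,
       -1.01486410e-05,  6.50716430e-06]), 'tcp_pos': array([ 160.85706548, -525.9423229 ,  242.29134715]), 'eef_rot': array([-1.86768162e-06,  9.89008495e-01,  1.47858709e-01, -3.57666624e-07]), 'force': array([-0.69554352, -0.84694989, -0.58011553]), 'moment': array([-0.03496717, -0.0341228 , -0.01429044]), 'finger_force': 0.0, 'gripper_width': 85.10622583176058}
```

View images.

View pics/top0.png

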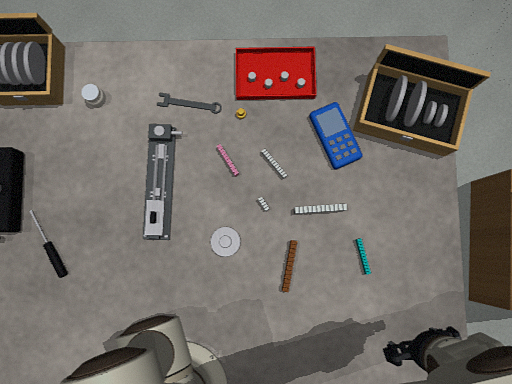

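View pics/side0.png

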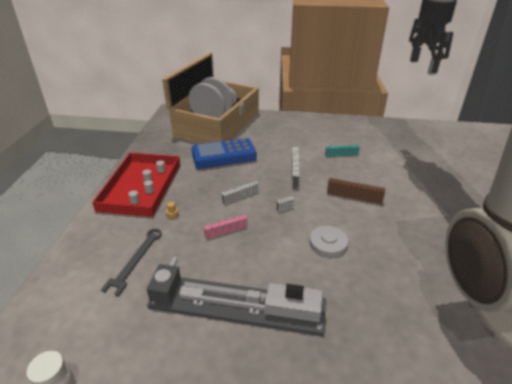

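The top view shows two aluminium strips: the small one at (274,164) and a larger one at (320,209), so the small one is the strip. The stub is at (263,204). The press runs vertically at (160,180), with its head at the top and its rail tab at (152,218).

```bash
python3 - <<'E'
from h import *
z=np.load("top.npz"); P=cloud("top",z["d"]); 
# strip
def blob(c,w,lo,hi):
    u,v=c; s=np.s_[v-w:v+w,u-w:u+w]; Q=P[s]; m=(Q[...,2]>lo)&(Q[...,2]<hi)
    return Q[m],m
b=P[120:260,180:300,2]; print("bench z",np.median(b))
for nm,c,w in [("strip",(274,164),22),("big",(320,209),32),("stub",(263,204),10)]:
    Q,m=blob(c,w,15,60); 
    r=cv2.minAreaRect(Q[:,:2].astype(np.float32)); print(nm,len(Q),r,np.percentile(Q[:,2],[50,90]))
    pc=np.linalg.svd(Q[:,:2]-Q[:,:2].mean(0))[2][0]; print(Q[:,:2].mean(0),np.degrees(np.arctan2(pc[1],pc[0])))
Q=P[118:245,135:190].reshape(-1,3)
k=(Q[:,2]>7)&(Q[:,2]<90); r=cv2.minAreaRect(Q[k][:,:2].astype(np.float32)); print("press",r)
im=z["im"]
cv2.imwrite("pics/c1.png",np.hstack([cv2.resize(im[115:245,130:190],None,fx=4,fy=4,interpolation=2)[...,::-1],cv2.resize(im[140:190,250:300],None,fx=7,fy=10,interpolation=2)[:520,:,::-1]]))
# press depth profile along u mid
for n in ["top"]:
    for v in range(122,242,6): print(v,np.round(P[v,140:182:3,2]).astype(int))
E
```

```text
bench z 0.2834062684911487
strip 175 ((586.3840942382812, -250.25877380371094), (95.09078216552734, 13.156010627746582), 38.9918212890625) [27.24542144 30.83639051]
[ 585.60423936 -249.94316486] -141.37909327940872
big 376 ((448.95941162109375, -349.8863220214844), (72.92816162109375, 174.13807678222656), 29.307743072509766) [39.44302701 42.98697623]
[ 459.2427261  -368.55012488] 95.26913204675954
stub 69 ((476.7633056640625, -219.81349182128906), (38.66102981567383, 11.430892944335938), 31.406208038330078) [27.17653257 30.64404497]
[ 476.59697279 -219.76469108] -147.6964753694984
press ((549.2914428710938, 56.56659698486328), (338.0863342285156, 144.07257080078125), 0.9396182894706726)Traceback (most recent call last):
  File "<stdin>", line 15, in <module>
    return _nx.concatenate(arrs, 1, dtype=dtype, casting=casting)
           ~~~~~~~~~~~~~~~^^^^^^^^^^^^^^^^^^^^^^^^^^^^^^^^^^^^^^^
ValueError: all the input array dimensions except for the concatenation axis must match exactly, but along dimension 0, the array at index 0 has size 520 and the array at index 1 has size 500
```

```bash
python3 - <<'E'
from h import *
z=np.load("top.npz"); P=cloud("top",z["d"]); im=z["im"]
m=np.zeros((384,512),np.uint8); m[118:245,138:182]=(P[118:245,138:182,2]>7)
n,l,s,c=cv2.connectedComponentsWithStats(m); k=1+np.argmax(s[1:,4]); m=l==k; 
Q=P[m]; print(len(Q),cv2.minAreaRect(Q[:,:2].astype(np.float32)))
for lo,hi in [(30,34),(35,41),(41,50),(50,60),(60,80)]:
    q=Q[(Q[:,2]>lo)&(Q[:,2]<hi)]
    if len(q)>5: print(lo,hi,len(q),q[:,:2].mean(0),cv2.minAreaRect(q[:,:2].astype(np.float32)))
for v in range(122,244,6): print(v,np.round(P[v,144:178:2,2]).astype(int))
cv2.imwrite("pics/c1.png",cv2.resize(im[115:245,125:255],None,fx=4.5,fy=4.5,interpolation=2)[...,::-1])
E
```

```text
3068 ((531.1760864257812, -56.11517333984375), (321.38311767578125, 318.306640625), 83.36253356933594)
30 34 36 [533.64005739  48.73683249] ((539.7618408203125, 57.054351806640625), (69.58333587646484, 302.2303771972656), 80.10094451904297)
35 41 129 [527.09024531  46.87824126] ((536.0479736328125, 64.12506866455078), (82.6751937866211, 293.9934387207031), 79.90868377685547)
41 50 717 [509.53666565  61.6521874 ] ((541.4845581054688, 44.95899200439453), (86.2260971069336, 302.6648864746094), 88.43445587158203)
50 60 183 [610.13119327  58.23446062] ((543.521240234375, 58.72003173828125), (53.53096389770508, 295.48779296875), 88.81975555419922)
60 80 67 [441.67437621  65.75165475] ((442.4713439941406, 66.40203094482422), (28.805280685424805, 13.116311073303223), 0.39436736702919006)
122 [ 3 -2  3 -2 -1 -3 -1  1  3  0 -6  0  4  1  0  2  3]
128 [ 3  0  0 49 50 50 53 53 52 49 50 44 47 49 30 10  0]
134 [-3 -3 -3 51 52 51 57 56 52 55 44 48 55 50 36 40 34]
140 [-1  2 -2 13 19 19 17 20 20 22 23 24 30 23 14 11  0]
146 [  -1   -4   -1   13   14   10   22   23   17   20   22   24   10   11
   17 
[... 292 characters left out ...]
3 19 20  8  9 13 23 15 15 10 11  5 -1]
182 [-3 13 17 12 12 26 24  7 14  8 27 15 13 12 14 -1 -2]
188 [-3 13 13 13 13 27 37 28 34 20 26 11 12 11  7 -4  1]
194 [ 3 17 11  8 14 22 39 38 34 26 15 14 18 14  5  3  0]
200 [ 0  9 46 43 47 48 42 48 47 41 13 13 14  6  1  4  5]
206 [ 0 14 46 49 44 50 52 44 48 44 40  7 12 13  3 -3  6]
212 [ 8 45 46 43 70 71 56 43 43 44 38 11 16 13  5 -4 -2]
218 [10 46 46 75 73 74 55 47 47 48 31 17 14 10  0 -1  2]
224 [ 9 46 50 46 43 47 45 44 49 47 27 13 11 11  5 -2  2]
230 [12 44 42 50 45 46 47 42 49 47 19 11 12  3  2  0  2]
236 [  16 1305   12   39   42   45   39   38   22   12   12   13   10    0
    0    3   -1]
242 [-4  0 -2  1  1  2  1 -2  3  3  0  1  6 -1 -2 -3 -1]
```

View pics/c1.png

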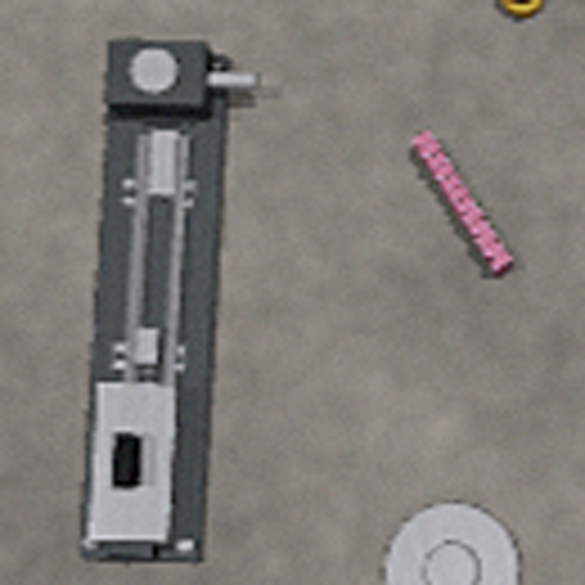

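The crop shows the press nearly aligned with world x: step at crop (160,165), follower at (147,345), tab at (127,460). I'm setting out for the strip at about (586,-250), yaw 38.8°.

Emit:
arm_command([
  [0.047,-0.014,0,0,0,-0.127,1],
  [0.048,-0.0075,0,0,0,-0.127,1],
  [0.049,-0.001,0,0,0,-0.127,1],
  [0.049,0.005,0,0,0,0,1],
  [0.049,0.005,0,0,0,0,1],
])

```text
t: 1.5
tcp_pos: [367.6, -390.8, 242.5]
eef_rot: [0.0, 0.943, 0.332, 0.0]
force: [0.5, -2.0, 0.6]
gripper_width: 85.2
finger_force: 0.0
```

```bash
cat >> h.py <<'E'
def st():
    s=env.sense(); q=s["eef_rot"]; Rm=R.from_quat([q[1],q[2],q[3],q[0]]).as_matrix()
    return s,s["tcp_pos"],Rm
def go(xyz,yawdeg):
    s,p,Rm=st(); yaw=np.degrees(np.arctan2(Rm[1,0],Rm[0,0])); d=np.array(xyz)-p
    print("t",round(s["t"],2),"tcp",p.round(1),"yaw",yaw.round(2),"tilt",Rm[:,2].round(4),"q",s["joint_positions"].round(2),"F",s["force"].round(1),"w",round(s["gripper_width"],1))
    print("tool shift mm",(Rm.T@d).round(1)," turn z rad",round(np.radians(yaw-yawdeg),3))
E
python3 -c "
from h import *
go([586,-250,130],38.8)"
```

```text
t 1.5 tcp [ 367.6 -390.8  242.5] yaw 38.84 tilt [ 4.e-04 -4.e-04 -1.e+00] q [-0.82  0.05  0.14  1.66 -0.    1.65] F [ 0.5 -2.   0.6] w 85.2
tool shift mm [258.4  27.2 112.5]  turn z rad 0.001
```

Emit:
arm_command([
  [0.045,0.005,0.018,0,0,0,1],
  [0.045,0.005,0.018,0,0,0,1],
  [0.045,0.005,0.018,0,0,0,1],
  [0.045,0.005,0.018,0,0,0,1],
  [0.045,0.005,0.018,0,0,0,1],
])

```text
t: 2.0
tcp_pos: [558.6, -269.1, 151.6]
eef_rot: [0.0, 0.943, 0.333, 0.0]
force: [0.9, -0.3, 1.3]
gripper_width: 85.1
finger_force: 0.0
```

Emit:
arm_command([
  [0.033,0.002,0.02,0,0,0,1],
  [0,0,0,0,0,0,1],
])

```text
t: 2.2
tcp_pos: [585.7, -248.1, 128.2]
eef_rot: [-0.002, 0.942, 0.334, -0.001]
force: [-0.7, 0.1, 0.5]
gripper_width: 85.5
finger_force: 0.0
```

```bash
python3 - <<'E'
from h import *
go([586,-250,130],38.8)
im,d=env.snapshot("wrist"); cv2.imwrite("pics/w1.png",im[...,::-1])
P=cloud("wrist",d); 
for r in env.cut_out("wrist","strip"):
    Q=P[r["pixels"]]; Q=Q[(Q[:,2]>18)&(Q[:,2]<36)]
    if len(Q)<30: continue
    print(r["p"],r["bbox"],len(Q),cv2.minAreaRect(Q[:,:2].astype(np.float32)),np.median(Q[:,2]))
    pc=np.linalg.svd(Q[:,:2]-Q[:,:2].mean(0),full_matrices=False)[2][0]; print(np.degrees(np.arctan(pc[1]/pc[0])))
E
```

```text
t 2.2 tcp [ 585.7 -248.1  128.2] yaw 39.06 tilt [-0.0041  0.0025 -1.    ] q [-0.4   0.29  0.18  1.47  0.    2.06] F [-0.7  0.1  0.5] w 85.5
tool shift mm [-1.   1.7 -1.8]  turn z rad 0.005
0.74 [249.8, 138.2, 18.8, 115.7] 1811 ((585.2156982421875, -252.03759765625), (94.43360900878906, 11.925232887268066), 38.556095123291016) 30.721406379707986
38.67848505274143
0.73 [209.6, 314.3, 76.5, 43.1] 755 ((465.4092102050781, -330.65911865234375), (17.016759872436523, 61.46030807495117), 18.359376907348633) 26.635805168160005
-81.97782402726187
0.68 [119.4, 5.5, 33.6, 143.3] 3119 ((597.3807983398438, -126.77225494384766), (94.64319610595703, 12.913607597351074), 31.372835159301758) 30.254287314562333
31.67218385680768
```

View pics/w1.png

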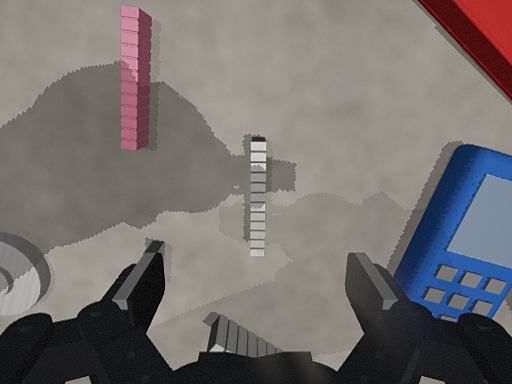

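The wrist view shows the strip centred at about (257,195), aligned with the fingers and clear of everything else. I'm descending to grip its upper 13 mm.

Emit:
arm_command([
  [-0.0026,0.0026,0.04,0,0,0.005,1],
  [0,0,0.035,0,0,0,0.6],
  [0,0,0.022,0,0,0,0.5],
  [0,0,0,0,0,0,0.4],
], newtons=40)

```text
t: 2.7
tcp_pos: [581.4, -255.4, 32.9]
eef_rot: [-0.001, 0.944, 0.329, -0.002]
force: [0.0, 0.5, -0.2]
gripper_width: 43.8
finger_force: 0.0
```

```bash
python3 -c "
from h import *
go([585.3,-251.7,25.5],38.7)"
```

```text
t 2.7 tcp [ 581.4 -255.4   32.9] yaw 38.46 tilt [-0.004   0.0016 -1.    ] q [-0.41  0.31  0.03  1.29 -0.    2.06] F [ 0.   0.5 -0.2] w 43.8
tool shift mm [ 5.4 -0.4  7.4]  turn z rad -0.004
```

Emit:
arm_command([
  [0.005,-0.0004,0.006,0,0,-0.004,0.4],
  [0,0,0,0,0,0,0.4],
])

```text
t: 2.9
tcp_pos: [588.2, -251.9, 30.8]
eef_rot: [0.001, 0.943, 0.332, 0.001]
force: [0.4, -0.3, 0.8]
gripper_width: 34.1
finger_force: 0.0
```

```bash
python3 -c "
from h import *
go([585.3,-251.7,25.5],38.7)"
```

```text
t 2.9 tcp [ 588.2 -251.9   30.8] yaw 38.77 tilt [ 2.1e-03 -8.0e-04 -1.0e+00] q [-0.4   0.32  0.03  1.29  0.    2.06] F [ 0.4 -0.3  0.8] w 34.1
tool shift mm [-2.1 -2.   5.3]  turn z rad 0.001
```

Emit:
arm_command([
  [0,0,0.004,0,0,0,0.4],
  [0,0,0,0,0,0,0.4],
  [0,0,0,0,0,0,0.4],
])

```text
t: 3.2
tcp_pos: [587.5, -251.7, 25.8]
eef_rot: [0.0, 0.943, 0.332, 0.0]
force: [0.9, -0.9, -0.6]
gripper_width: 34.2
finger_force: 0.0
```

```bash
python3 -c "
from h import *
go([585.3,-251.7,25.5],38.7)"
```

```text
t 3.2 tcp [ 587.5 -251.7   25.8] yaw 38.78 tilt [ 5.e-04 -3.e-04 -1.e+00] q [-0.4   0.32  0.03  1.28 -0.    2.06] F [ 0.9 -0.9 -0.6] w 34.2
tool shift mm [-1.8 -1.4  0.3]  turn z rad 0.001
```

Settled. I'm correcting and closing.

Emit:
arm_command([
  [-0.0018,-0.0014,0,0,0,0,0.3],
  [0,0,0,0,0,0,0.15],
  [0,0,0,0,0,0,0],
  [0,0,0,0,0,0,0],
  [0,0,0,0,0,0,0],
], newtons=40)

```text
t: 3.7
tcp_pos: [585.1, -251.7, 25.6]
eef_rot: [0.0, 0.943, 0.332, 0.0]
force: [-2.0, 1.3, 4.2]
gripper_width: 10.5
finger_force: 40.0
```

```bash
python3 -c "
from h import *
go([585.3,-251.7,25.5],38.7);print(env.sense()['finger_force'])"
```

```text
t 3.7 tcp [ 585.1 -251.7   25.6] yaw 38.77 tilt [ 1.e-04 -1.e-04 -1.e+00] q [-0.41  0.31  0.02  1.28 -0.    2.06] F [-2.   1.3  4.2] w 10.5
tool shift mm [0.1 0.2 0.1]  turn z rad 0.001
40.041906237602234
```

Emit:
arm_command([
  [0,0,-0.02,0,0,0,0],
  [0,0,-0.04,0,0,0,0],
  [0.01,-0.01,-0.045,0,0,0,0],
  [0.02,-0.025,-0.035,0,0,0,0],
  [0.026,-0.029,-0.03,0,0,0,0],
])

```text
t: 4.2
tcp_pos: [588.6, -166.7, 197.2]
eef_rot: [0.0, 0.944, 0.331, 0.001]
force: [1.2, -0.7, -0.7]
gripper_width: 10.7
finger_force: 39.6
```

Emit:
arm_command([
  [0.026,-0.029,0,0,0,0,0],
  [0.026,-0.029,0,0,0,0,0],
  [0.026,-0.029,0,0,0,0,0],
  [0.026,-0.029,0,0,0,0,0],
  [0.026,-0.029,0,0,0,0,0],
])

```text
t: 4.7
tcp_pos: [599.1, 29.5, 195.0]
eef_rot: [-0.0, 0.943, 0.332, -0.0]
force: [1.1, 0.2, -1.1]
gripper_width: 10.7
finger_force: 39.6
```

Emit:
arm_command([
  [0.02,-0.023,0,0,0,-0.14,0],
  [0,0,0,0,0,-0.145,0],
  [0,0,0,0,0,-0.145,0],
  [0,0,0,0,0,-0.145,0],
  [0,0,0,0,0,-0.145,0],
])

```text
t: 5.2
tcp_pos: [600.4, 58.5, 194.9]
eef_rot: [-0.0, 0.764, 0.645, -0.0]
force: [-0.3, 0.7, -1.8]
gripper_width: 10.6
finger_force: 39.5
```

Emit:
arm_command([
  [0,0,0,0,0,-0.145,0],
  [0,0,0,0,0,-0.145,0],
  [0,0,0,0,0,-0.145,0],
  [0,0,0,0,0,-0.145,0],
  [0,0,0,0,0,-0.145,0],
])

```text
t: 5.7
tcp_pos: [600.4, 58.3, 194.9]
eef_rot: [-0.0, 0.485, 0.874, -0.0]
force: [-0.7, 0.6, -0.2]
gripper_width: 11.1
finger_force: 39.5
```

Emit:
arm_command([
  [0,0,0,0,0,-0.145,0],
  [0,0,0,0,0,-0.145,0],
  [0,0,0,0,0,-0.145,0],
  [0,0,0,0,0,-0.145,0],
  [0,0,0,0,0,-0.145,0],
])

```text
t: 6.2
tcp_pos: [600.4, 58.3, 194.9]
eef_rot: [-0.0, 0.144, 0.99, -0.0]
force: [-0.5, 0.0, -0.9]
gripper_width: 10.5
finger_force: 39.5
```

```bash
python3 -c "
from h import *
go([600,60,200],177.6);print(env.sense()['finger_force'])"
```

```text
t 6.2 tcp [600.4  58.3 194.9] yaw 163.46 tilt [-6.e-04 -0.e+00 -1.e+00] q [0.1  0.2  0.21 1.58 0.   0.39] F [-0.5  0.  -0.9] w 10.5
tool shift mm [ 0.8  1.5 -5.1]  turn z rad -0.247
39.541305899620056
```

Emit:
arm_command([
  [0,0,-0.005,0,0,-0.125,0],
  [0,0,0,0,0,-0.12,0],
  [0,0,0,0,0,0,0],
  [0,0,0,0,0,0,0],
])

```text
t: 6.6
tcp_pos: [600.3, 58.3, 200.0]
eef_rot: [-0.0, 0.027, 1.0, -0.0]
force: [-0.2, 0.5, -0.8]
gripper_width: 10.9
finger_force: 39.5
```

```bash
python3 - <<'E'
from h import *
go([600,60,200],177.6)
im,d=env.snapshot("wrist"); np.savez("w2.npz",im=im,d=d); cv2.imwrite("pics/w2.png",im[...,::-1])
for t,zz in [("step",19),("follower_rest",24),("channel",12),("rail_tab",72),("press",0)]:
    print(t,[(round(r["p"],2),np.round(r["uv"],1),np.round(onz("wrist",r["uv"],zz)[:2],1)) for r in env.place_of("wrist",t)[:2]])
E
```

```text
t 6.6 tcp [600.3  58.3 200. ] yaw 176.95 tilt [-5.e-04 -0.e+00 -1.e+00] q [0.1  0.2  0.23 1.59 0.   0.15] F [-0.2  0.5 -0.8] w 10.9
tool shift mm [ 0.4  1.6 -0. ]  turn z rad -0.011
step [(0.57, array([257.7, 174.5]), array([601.9,  61.4]))]
follower_rest [(0.82, array([253.9,  91.2]), array([520.6,  61.8]))]
channel [(0.69, array([256.1, 125.6]), array([553.3,  62.2])), (0.53, array([252.5,  88. ]), array([517.5,  60.6]))]
rail_tab []
press [(0.96, array([253.6, 125.3]), array([554. ,  59.6]))]
```

View pics/w2.png

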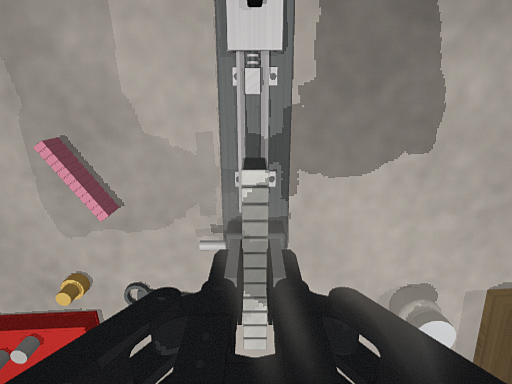

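The wrist view shows the follower at (253,80), the channel walls at columns ~240 and ~268, and the step hidden under the held strip, whose front end is at row ~165. Next I'm measuring the walls, base edges and follower face numerically.

```bash
python3 - <<'E'
from h import *
z=np.load("w2.npz"); im=z["im"]; P=cloud("wrist",z["d"]); g=cv2.cvtColor(im,cv2.COLOR_RGB2GRAY)
for v in [100,110,120,130,140,150]: print(v,g[v,236:276])
print("col 253",g[55:105,250:257].mean(1).round().astype(int)) 
print("z col253",P[55:105,250:257,2].mean(1).round().astype(int))
for v in [100,130,150]: print(v,"z",P[v,214:298:2,2].round().astype(int))
cv2.imwrite("pics/c2.png",cv2.resize(im[45:200,210:305],None,fx=6,fy=3.8,interpolation=cv2.INTER_CUBIC)[...,::-1])
# base edges
for v in range(60,170,10):
    r=g[v].astype(int); print(v,"edges",[(u,r[u+1]-r[u-1]) for u in range(205,310) if abs(r[u+1]-r[u-1])>25])
E
```

```text
100 [ 84 179 176 175 153 146 144 146 143  70 105 108 105 107 100 104 108 103
 104 103 107 107 110  95  88 158 153 157 153 163 167 173 130  75  64 107
 111 106 104 106]
110 [ 87 158 176 178 161 145 147 146 141  72  73 108 105 105  99 103 108 104
 104 101 105 110  97  96  82 161 152 156 155 163 167 173 131  73  69 107
 109 105 104 104]
120 [ 91 133 177 175 169 145 147 144 157  81  64 109 109 108 102 103 106 109
 105 103 105 105  97  96  85 159 155 156 153 163 168 173 126 104 103 108
 107 104 104 106]
130 [ 89 136 178 178 170 147 148 146 158  80  68  70 108 109 103 106 110 104
 105 106 103 106 110  95  82 160 155 157 154 168 168 179 107  68 103 108
 108 105 103 103]
140 [ 94 110 180 178 178 147 149 148 128  92  72  75  74  75  75  74  77  72
  75  70  74  76  78  61  60 114 114 116 109 134 136 139  97  69  75  76
  76  75  72  74]
150 [ 96  80 184 178 179 154 149 147 155  93  73  77  78  76  77  74  76  70
  72  71  76  77  66  58  72 117 113 113 112 137 139 143  79  67  72  76
  75  73  74  75]
col 253 [197 132  83  86  87  76 172 195 159  89  84  87  65 186 202 199 198 197
 195 194 19
[... 4486 characters left out ...]
nt64(-39)), (268, np.int64(-70)), (290, np.int64(54)), (291, np.int64(39))]
150 edges [(219, np.int64(-44)), (220, np.int64(-59)), (236, np.int64(-29)), (237, np.int64(88)), (238, np.int64(98)), (241, np.int64(-30)), (244, np.int64(-54)), (245, np.int64(-82)), (260, np.int64(59)), (261, np.int64(41)), (265, np.int64(27)), (267, np.int64(-60)), (268, np.int64(-76)), (290, np.int64(63))]
160 edges [(219, np.int64(-56)), (220, np.int64(-65)), (237, np.int64(65)), (238, np.int64(93)), (241, np.int64(-40)), (242, np.int64(-53)), (243, np.int64(-77)), (244, np.int64(-66)), (264, np.int64(52)), (265, np.int64(68)), (266, np.int64(54)), (268, np.int64(-76)), (289, np.int64(56)), (290, np.int64(57))]
```

View pics/c2.png

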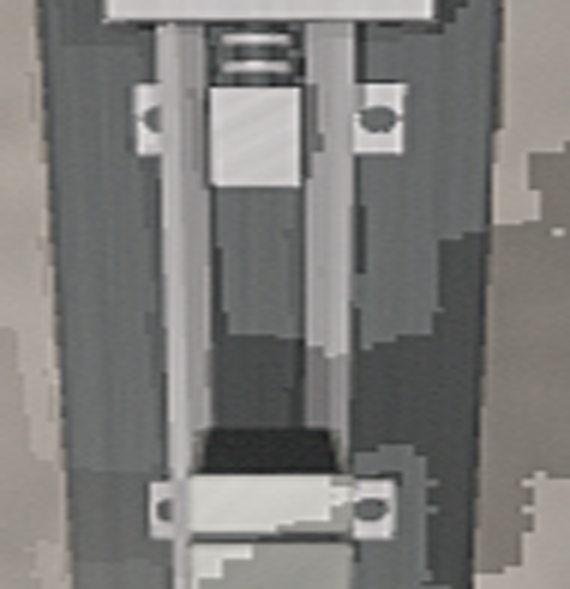

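```bash
python3 - <<'E'
from h import *
s,p,Rm=st(); print(p,s["t"])
T=lambda uv,z:(Rm.T@(onz("wrist",uv,z)-p)).round(2)
for v,a,b in [(60,235.6,268.6),(100,236.5,268.2),(150,237.6,267.6)]:
    A,B=T((a,v),25),T((b,v),25); print("wall mid tool",(A+B)/2,"w",B[1]-A[1])
for v in (75,90):
    A,B=T((244.8,v),36.5),T((259.5,v),36.5); print("follower mid",(A+B)/2,"w",B[1]-A[1])
print("follower face top edge",T((252,93.6),36.5))
z=np.load("w2.npz"); im=z["im"]; g=cv2.cvtColor(im,cv2.COLOR_RGB2GRAY).astype(int); P=cloud("wrist",z["d"])
Q=(P-p)@Rm
for v in [176,182,190,200,215,230]:
    k=[u for u in range(230,285) if P[v,u,2]>180]; 
    if k: print(v,"strip cols",k[0],k[-1],"tool", Q[v,k[0]].round(1),Q[v,k[-1]].round(1))
print("strip front rows", [(v,int(np.median(P[v,250:260,2]))) for v in range(155,182,2)], g[155:182,255])
print("base mid",[((T((a,v),12)+T((b,v),12))/2, (T((b,v),12)-T((a,v),12))[1]) for v,a,b in [(80,216.5,292.3),(150,219.6,290)]])
E
```

```text
[600.37626284  58.29992393 200.22561561] 6.9
wall mid tool [106.625  -2.22  175.24 ] w 29.880000000000003
wall mid tool [ 71.955  -2.085 175.23 ] w 29.77
wall mid tool [ 24.805  -1.955 175.23 ] w 29.55
follower mid [ 93.305  -2.12  163.73 ] w 12.98
follower mid [ 80.735  -2.155 163.73 ] w 13.17
follower face top edge [ 77.66  -2.3  163.73]
176 strip cols 241 273 tool [44.3 -5.7 -3.8] [  77.4    0.2 -132.7]
182 strip cols 241 268 tool [41.3 -5.8 -2.4] [41.7  5.8 -3.6]
190 strip cols 241 268 tool [38.2 -5.7 -4.1] [37.9  5.9 -3. ]
200 strip cols 241 268 tool [33.4 -5.8 -3. ] [33.1  6.  -2.4]
215 strip cols 242 268 tool [26.5 -5.5 -3.4] [26.3  6.  -2.9]
230 strip cols 242 267 tool [18.6 -5.6 -1.8] [19.2  5.6 -3.3]
strip front rows [(155, 13), (157, 176), (159, 181), (161, 186), (163, 191), (165, 195), (167, 199), (169, 202), (171, 203), (173, 203), (175, 204), (177, 204), (179, 203), (181, 203)] [ 74  77  61  42  46  45  44  49  47  44  45  48  47  38  56 183 202 208
 208 208 205 204 204 203 201 201 201]
base mid [(array([ 9.0125e+01, -1.6000e-01,  1.8823e+02]), np.float64(72.82)), (array([ 22.58,   0.21, 188.23]), np.float64(72.26))]
```

Everything is consistent. In the tool frame, the channel axis is at y≈-2.1, the follower face at x≈77.7 and the strip end at x≈47.3. I'm lowering to just above the walls.

Emit:
arm_command([
  [0.014,-0.001,0.03,0,0,-0.0035,0],
  [0.013,-0.0011,0.04,0,0,0,0],
  [0,0,0.04,0,0,0,0],
  [0,0,0.025,0,0,0,0],
  [0,0,0,0,0,0,0],
])

```text
t: 7.4
tcp_pos: [571.0, 57.3, 61.5]
eef_rot: [-0.003, 0.023, 1.0, -0.0]
force: [-0.5, 0.1, -0.8]
gripper_width: 10.8
finger_force: 39.5
```

Emit:
arm_command([
  [0,0,0.005,0,0,0,0],
  [0,0,0,0,0,0,0],
  [0,0,0,0,0,0,0],
])

```text
t: 7.7
tcp_pos: [574.2, 57.6, 61.9]
eef_rot: [0.001, 0.023, 1.0, 0.0]
force: [1.0, 0.8, -1.3]
gripper_width: 11.1
finger_force: 39.5
```

```bash
python3 - <<'E'
from h import *
go([573.3,58.3,58],176.95)
im,d=env.snapshot("wrist"); np.savez("w3.npz",im=im,d=d)
s,p,Rm=st(); P=cloud("wrist",d); Q=(P-p)@Rm; g=cv2.cvtColor(im,cv2.COLOR_RGB2GRAY)
cv2.imwrite("pics/w3.png",cv2.resize(im[0:260,170:340],None,fx=3.4,fy=2.3,interpolation=cv2.INTER_CUBIC)[...,::-1])
for v in range(10,200,12):
    r=cv2.GaussianBlur(g,(3,3),0)[v].astype(int); e=[(u,r[u+1]-r[u-1]) for u in range(200,310) if abs(r[u+1]-r[u-1])>22]
    print(v,"z",P[v,225:285:4,2].round().astype(int),"E",[f"{a}:{b}" for a,b in e])
E
```

```text
t 7.7 tcp [574.2  57.6  61.9] yaw 177.34 tilt [ 2.3e-03  2.0e-04 -1.0e+00] q [ 0.1   0.15 -0.1   1.32  0.    0.15] F [ 1.   0.8 -1.3] w 11.1
tool shift mm [1.  0.7 3.9]  turn z rad 0.007
10 z [47 46 47 47 47 45 47 48 47 46 47 47 47 47 46] E ['205:30', '206:74', '207:76', '208:34']
22 z [48 46 47 47 46 48 47 47 46 48 47 46 47 47 46] E ['206:69', '207:90', '208:45']
34 z [47 47 48 48 47 47 47 47 45 46 47 48 46 48 46] E ['206:38', '207:77', '208:70', '209:29']
46 z [47 46 46 46 46 47 48 47 47 47 47 47 47 47 45] E ['207:73', '208:92', '209:42']
58 z [46 46 48 48 47 47 46 47 47 47 48 47 47 46 47] E ['207:43', '208:80', '209:68', '210:26']
70 z [47 48 46 48 47 47 47 47 48 48 46 46 46 47 48] E ['208:72', '209:90', '210:39']
82 z [13 24 25 24 13 12 13 29 28 27 13 13 22 25 24] E ['226:67', '227:70', '240:-52', '241:-68', '243:23', '244:23', '270:52', '271:50', '284:-69', '285:-85', '286:-28', '287:25', '288:28']
94 z [14 25 25 25 15 13 13 28 28 26 14 13 21 26 24] E ['226:55', '227:68', '228:30', '240:-37', '241:-64', '242:-35', '244:34', '270:50', '271:39', '283:-27', '284:-71', '285:-69', '2
[... 1024 characters left out ...]
234:-27', '241:-53', '242:-50', '244:29', '254:-26', '268:32', '269:44', '282:-47', '283:-44']
166 z [ 13  23  26  24  22  59  59  59  60 194  59  22  23  26  24] E ['227:24', '228:55', '229:47', '234:-26', '241:-24', '242:-41', '243:-51', '244:-39', '265:34', '266:43', '269:26', '281:-28', '282:-50', '283:-37']
178 z [13 24 26 25 64 65 64 66 64 65 65 22 24 26 25] E ['228:52', '229:54', '234:-26', '240:44', '241:60', '242:35', '260:-27', '261:-29', '268:-51', '269:-44', '281:-48', '282:-54']
190 z [13 22 25 24 64 64 66 65 64 64 65 22 24 26 24] E ['200:-63', '228:55', '229:72', '230:36', '234:-24', '240:28', '241:62', '242:48', '251:-40', '252:-43', '268:-29', '269:-26', '281:-50', '282:-46']
```

View pics/w3.png

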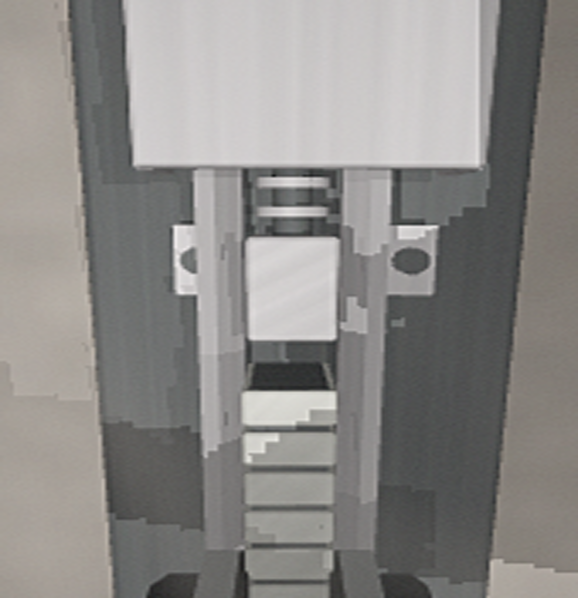

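The view shows the strip over the channel, its end at row ~170 and the follower face at row ~148, centred within about a millimetre. Next I'm computing the residual.

```bash
python3 - <<'E'
from h import *
s,p,Rm=st(); go([573.3,58.3,58],176.95)
T=lambda uv,z:(Rm.T@(onz("wrist",uv,z)-p)).round(2)
for v,a,b in [(82,226.5,284.7),(142,227.9,282.6),(190,228.8,281.5)]:
    A,B=T((a,v),25),T((b,v),25); print("wall mid",(A+B)/2,B[1]-A[1])
for v,a,b in [(178,240.9,268.5),(190,241.2,268.5)]:
    A,B=T((a,v),64.5),T((b,v),64.5); print("strip mid",(A+B)/2,B[1]-A[1])
for v in range(144,156): print(v,cv2.cvtColor(np.load("w3.npz")["im"],cv2.COLOR_RGB2GRAY)[v,250:262].mean(),end=" ")
print("face",T((255,148),36.5),"strip end",T((255,170),64.5))
E
```

```text
t 7.75 tcp [574.1  57.6  61.8] yaw 177.34 tilt [ 2.1e-03  2.0e-04 -1.0e+00] q [ 0.1   0.15 -0.1   1.32 -0.    0.15] F [ 0.4  0.8 -0.5] w 10.7
tool shift mm [0.9 0.7 3.8]  turn z rad 0.007
wall mid [83.145  0.615 36.585] 29.55
wall mid [52.775  0.44  36.65 ] 29.4
wall mid [25.795  0.395 36.705] 29.71
strip mid [43.19   0.145 -2.83 ] 11.79
strip mid [37.83  0.21 -2.82] 11.8
144 203.58333333333334 145 203.33333333333334 146 209.5 147 195.25 148 106.41666666666667 149 79.33333333333333 150 86.0 151 86.91666666666667 152 87.58333333333333 153 86.83333333333333 154 86.41666666666667 155 86.91666666666667 face [51.43  0.3  25.15] strip end [46.69  0.28 -2.84]
```

Emit:
arm_command([
  [0,0.0003,0.004,0,0,0.003,0],
  [0,0,0.004,0,0,0,0],
  [0,0,0.003,0,0,0,0],
  [0,0,0.002,0,0,0,0],
  [0,0,0,0,0,0,0],
])

```text
t: 8.25
tcp_pos: [573.1, 57.8, 46.8]
eef_rot: [-0.0, 0.025, 1.0, -0.0]
force: [0.4, -0.5, -1.0]
gripper_width: 10.7
finger_force: 39.5
```

```bash
python3 -c "
from h import *
go([574,57.6,46.5],177.2)"
```

```text
t 8.25 tcp [573.1  57.8  46.8] yaw 177.17 tilt [-8.e-04 -1.e-04 -1.e+00] q [ 0.1   0.16 -0.12  1.29  0.    0.15] F [ 0.4 -0.5 -1. ] w 10.7
tool shift mm [-1.  -0.1  0.3]  turn z rad -0.0
```

Emit:
arm_command([
  [0.003,0,0,0,0,0,0],
  [0.003,0,0,0,0,0,0],
  [0.002,0,0,0,0,0,0],
  [0,0,0,0,0,0,0],
])

```text
t: 8.65
tcp_pos: [565.4, 58.2, 47.5]
eef_rot: [0.0, 0.025, 1.0, 0.0]
force: [3.1, -0.3, -2.3]
gripper_width: 10.8
finger_force: 39.4
```

Emit:
arm_command([
  [0.003,0,0,0,0,0,0],
  [0.003,0,0,0,0,0,0],
  [0.002,0,0,0,0,0,0],
  [0,0,0,0,0,0,0],
])

```text
t: 9.05
tcp_pos: [557.3, 58.6, 47.5]
eef_rot: [0.0, 0.025, 1.0, 0.0]
force: [4.7, -0.4, -2.4]
gripper_width: 10.8
finger_force: 39.4
```

```bash
python3 -c "
from h import *
go([553.5,58.6,46.5],177.2)"
```

```text
t 9.05 tcp [557.3  58.6  47.5] yaw 177.18 tilt [ 5.e-04  0.e+00 -1.e+00] q [ 0.1   0.12 -0.16  1.29 -0.    0.15] F [ 4.7 -0.4 -2.4] w 10.8
tool shift mm [ 3.8 -0.2  1. ]  turn z rad -0.0
```

Emit:
arm_command([
  [0.002,0,0,0,0,0,0],
  [0.0015,0,0,0,0,0,0],
  [0,0,0,0,0,0,0],
  [0,0,0,0,0,0,0],
])

```text
t: 9.45
tcp_pos: [554.1, 58.8, 47.5]
eef_rot: [0.0, 0.025, 1.0, 0.0]
force: [4.7, -0.0, -0.9]
gripper_width: 10.6
finger_force: 39.4
```

```bash
python3 - <<'E'
from h import *
go([553.5,58.6,46.5],177.2)
im,d=env.snapshot("wrist"); np.savez("w4.npz",im=im,d=d)
s,p,Rm=st(); g=cv2.cvtColor(im,cv2.COLOR_RGB2GRAY); P=cloud("wrist",d)
for v in range(60,200,4): print(v,g[v,250:262].mean().round(),np.median(P[v,248:264,2]).round(1))
cs=((P[:,230:285,2]>33)&(P[:,230:285,2]<39)); vs=np.where(cs.sum(1)>12)[0]; print(vs.min(),vs.max())
T=lambda uv,z:(Rm.T@(onz("wrist",uv,z)-p)).round(2)
for v in (vs.min(),vs.max()+.5): print("follower top edges tool x",T((255,v),36.5))
r=env.sense()["force"]; print(r)
E
```

```text
t 9.45 tcp [554.1  58.8  47.5] yaw 177.17 tilt [ 6.e-04  0.e+00 -1.e+00] q [ 0.11  0.12 -0.17  1.28 -0.    0.15] F [ 4.7 -0.  -0.9] w 10.6
tool shift mm [ 0.6 -0.2  1. ]  turn z rad -0.0
60 199.0 47.2
64 200.0 47.3
68 200.0 47.4
72 200.0 47.0
76 200.0 47.2
80 201.0 47.5
84 201.0 47.3
88 201.0 47.4
92 202.0 47.1
96 201.0 47.1
100 201.0 47.2
104 201.0 47.0
108 202.0 46.9
112 202.0 46.7
116 202.0 47.0
120 203.0 47.1
124 205.0 37.4
128 201.0 37.6
132 203.0 37.3
136 205.0 37.7
140 204.0 37.5
144 202.0 37.4
148 200.0 37.9
152 201.0 37.8
156 200.0 37.7
160 149.0 36.8
164 48.0 40.3
168 39.0 48.5
172 214.0 50.7
176 211.0 50.8
180 209.0 50.5
184 204.0 50.7
188 157.0 50.7
192 158.0 50.7
196 155.0 51.0
123 163
follower top edges tool x [64.99  0.28 10.89]
follower top edges tool x [46.55  0.28 10.9 ]
[ 4.69126461 -0.70197255 -2.21751622]
```

Emit:
arm_command([
  [0.001,0,0,0,0,0,0],
  [0,0,0.001,0,0,0,0],
  [0,0,0.0015,0,0,0,0],
  [0,0,0.001,0,0,0,0],
])

```text
t: 9.9
tcp_pos: [553.7, 58.9, 44.6]
eef_rot: [0.001, 0.025, 1.0, 0.0]
force: [5.1, -1.1, 2.2]
gripper_width: 10.8
finger_force: 40.0
```

Emit:
arm_command([
  [0,0,0.001,0,0,0,0],
  [0,0,0,0,0,0,0],
])

```text
t: 10.1
tcp_pos: [553.6, 58.9, 43.5]
eef_rot: [0.001, 0.025, 1.0, 0.0]
force: [4.4, 0.1, 1.5]
gripper_width: 10.9
finger_force: 39.9
```

Emit:
arm_command([
  [0,0,0.001,0,0,0,0],
  [0,0,0.001,0,0,0,0],
  [0,0,0,0,0,0,0],
])

```text
t: 10.4
tcp_pos: [553.6, 58.9, 41.6]
eef_rot: [0.001, 0.025, 1.0, 0.0]
force: [4.5, -0.9, 1.2]
gripper_width: 10.8
finger_force: 39.9
```

Emit:
arm_command([
  [0,0,0.001,0,0,0,0],
  [0,0,0.001,0,0,0,0],
  [0,0,0.0005,0,0,0,0],
  [0,0,0,0,0,0,0],
])

```text
t: 10.8
tcp_pos: [553.7, 58.9, 39.2]
eef_rot: [0.001, 0.025, 1.0, 0.0]
force: [4.8, -0.3, 1.8]
gripper_width: 11.2
finger_force: 40.0
```

Emit:
arm_command([
  [0,0,0.0005,0,0,0,0],
  [0,0,0.0005,0,0,0,0],
  [0,0,0,0,0,0,0],
])

```text
t: 11.1
tcp_pos: [553.7, 58.9, 38.2]
eef_rot: [0.001, 0.025, 1.0, 0.0]
force: [4.8, -0.6, 2.5]
gripper_width: 11.0
finger_force: 40.0
```

Emit:
arm_command([
  [0,0,0.0005,0,0,0,0],
  [0,0,0,0,0,0,0],
])

```text
t: 11.3
tcp_pos: [553.7, 58.9, 37.7]
eef_rot: [0.001, 0.025, 1.0, 0.0]
force: [5.3, -0.9, 2.6]
gripper_width: 10.8
finger_force: 40.0
```

Emit:
arm_command([
  [0,0,0.0004,0,0,0,0],
  [0,0,0,0,0,0,0],
])

```text
t: 11.5
tcp_pos: [553.7, 58.9, 37.5]
eef_rot: [0.001, 0.025, 1.0, 0.0]
force: [3.7, -0.1, 4.4]
gripper_width: 11.3
finger_force: 40.3
```

Emit:
arm_command([
  [0,0,0.0004,0,0,0,0],
  [0,0,0,0,0,0,0],
])

```text
t: 11.7
tcp_pos: [553.7, 58.9, 37.5]
eef_rot: [0.001, 0.025, 1.0, 0.0]
force: [2.7, -1.0, 8.8]
gripper_width: 10.6
finger_force: 40.8
```

```bash
python3 - <<'E'
from h import *
go([553.7,58.9,37],177.2)
im,d=env.snapshot("wrist"); s,p,Rm=st(); P=cloud("wrist",d)
for v in range(172,215,6): print(v,np.median(P[v,248:262,2]).round(1),end=" ")
E
```

```text
t 11.7 tcp [553.7  58.9  37.5] yaw 177.18 tilt [ 2.4e-03  2.0e-04 -1.0e+00] q [ 0.11  0.12 -0.19  1.26 -0.    0.16] F [ 2.7 -1.   8.8] w 10.6
tool shift mm [0.  0.  0.5]  turn z rad -0.0
172 41.0 178 41.1 184 41.2 190 41.4 196 41.1 202 41.0 208 40.9 214 41.4
```

It's on the floor. I'm easing the strip back against the step, then releasing.

Emit:
arm_command([
  [-0.0005,0,-0.0003,0,0,0,0],
  [-0.0005,0,0,0,0,0,0],
  [-0.0005,0,0,0,0,0,0],
  [0,0,0,0,0,0,0],
])

```text
t: 12.15
tcp_pos: [554.8, 58.8, 37.5]
eef_rot: [0.001, 0.025, 1.0, 0.0]
force: [1.3, -0.3, 7.6]
gripper_width: 11.1
finger_force: 40.7
```

Emit:
arm_command([
  [-0.0005,0,0,0,0,0,0],
  [0,0,0,0,0,0,0],
])

```text
t: 12.35
tcp_pos: [555.2, 58.8, 37.5]
eef_rot: [0.001, 0.025, 1.0, 0.0]
force: [1.0, 0.0, 8.1]
gripper_width: 10.7
finger_force: 40.7
```

Emit:
arm_command([
  [0,0,0,0,0,0,0.2],
  [0,0,0,0,0,0,0.4],
  [0,0,0,0,0,0,0.4],
  [0,0,-0.02,0,0,0,0.4],
  [0,0,-0.04,0,0,0,0.4],
])

```text
t: 12.85
tcp_pos: [552.6, 58.5, 93.5]
eef_rot: [-0.003, 0.025, 1.0, -0.0]
force: [-0.9, 0.3, 0.8]
gripper_width: 34.0
finger_force: 0.0
```

Emit:
arm_command([
  [0,0,-0.045,0,0,0,0.4],
  [0,0,-0.045,0,0,0,0.4],
  [0,0,0,0,0,0,0.4],
  [0,0,0,0,0,0,0.4],
])

```text
t: 13.25
tcp_pos: [555.2, 58.8, 187.1]
eef_rot: [0.001, 0.025, 1.0, 0.0]
force: [-0.1, 0.0, -0.9]
gripper_width: 34.7
finger_force: 0.0
```

```bash
python3 - <<'E'
from h import *
go([553.7,58.9,187],177.2)
im,d=env.snapshot("wrist"); s,p,Rm=st(); P=cloud("wrist",d)
cv2.imwrite("pics/w5.png",im[...,::-1])
g=cv2.cvtColor(im,cv2.COLOR_RGB2GRAY)
for v in range(60,270,8): print(v,np.median(P[v,248:262,2]).round(1),g[v,248:262].mean().round())
print([(r["p"],r["uv"],onz("wrist",r["uv"],72)) for r in env.place_of("wrist","rail_tab")])
E
```

```text
t 13.25 tcp [555.2  58.8 187.1] yaw 177.18 tilt [ 1.4e-03  2.0e-04 -1.0e+00] q [0.11 0.09 0.07 1.55 0.   0.15] F [-0.1  0.  -0.9] w 34.7
tool shift mm [1.5 0.  0.1]  turn z rad -0.0
60 71.7 68.0
68 45.9 190.0
76 46.1 194.0
84 45.9 195.0
92 45.6 195.0
100 45.8 196.0
108 36.4 201.0
116 36.2 198.0
124 36.4 197.0
132 39.9 199.0
140 38.8 87.0
148 39.6 129.0
156 39.5 157.0
164 39.6 148.0
172 39.3 145.0
180 39.6 183.0
188 39.3 181.0
196 39.4 178.0
204 38.9 178.0
212 38.9 179.0
220 39.4 178.0
228 39.2 188.0
236 18.3 182.0
244 18.7 184.0
252 18.2 182.0
260 10.9 79.0
268 25.4 60.0
[(0.97, [259.3, 41.1], array([441.2110892 ,  67.63048762,  72.        ]))]
```

View pics/w5.png

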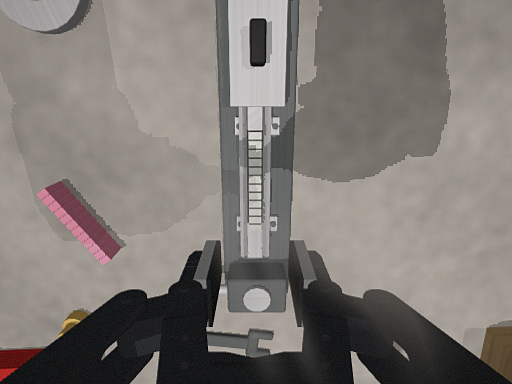

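The strip lies flat (top ~39–39.5 mm along its whole length) between the follower (rows 108–130) and the step (rows 230–255). The tab is at (259,41). I'm moving to the tab.

Emit:
arm_command([
  [0.038,0.001,0,0,0,0,0.4],
  [0.038,0.0012,0,0,0,0,0.4],
  [0.038,0.001,0.03,0,0,0,0.4],
  [0,0,0.04,0,0,0,0.4],
  [0,0,0.02,0,0,0,0.4],
])

```text
t: 13.85
tcp_pos: [438.4, 67.3, 92.3]
eef_rot: [-0.002, 0.024, 1.0, -0.0]
force: [1.1, 0.4, -0.3]
gripper_width: 34.0
finger_force: 0.0
```

Emit:
arm_command([
  [0,0,0,0,0,0,0.4],
  [0,0,0,0,0,0,0.4],
])

```text
t: 14.05
tcp_pos: [440.6, 67.4, 95.9]
eef_rot: [-0.001, 0.025, 1.0, -0.0]
force: [0.0, -0.4, 1.4]
gripper_width: 34.3
finger_force: 0.0
```

```bash
python3 - <<'E'
from h import *
go([441,67.6,63],177.2)
im,d=env.snapshot("wrist"); s,p,Rm=st(); P=cloud("wrist",d); Q=(P-p)@Rm
m=(P[...,2]>66)&(P[...,2]<76)&(abs(Q[...,1])<25)&(abs(Q[...,0])<40)&(im.max(2)<110)
q=Q[m]; print(m.sum(),np.percentile(q[:,0],[2,98]),np.percentile(q[:,1],[2,98]),np.median(q[:,2]))
print([(r["p"],r["uv"],onz("wrist",r["uv"],72)) for r in env.place_of("wrist","rail_tab")])
E
```

```text
t 14.05 tcp [440.6  67.4  95.9] yaw 177.17 tilt [-1.8e-03 -2.0e-04 -1.0e+00] q [ 0.15 -0.17 -0.35  1.39  0.    0.2 ] F [ 0.  -0.4  1.4] w 34.3
tool shift mm [-0.4  0.2 32.9]  turn z rad -0.0
1114 [-14.95503268  13.55201645] [-6.37597587  4.72052791] 23.11369993944341
[(0.76, [253.3, 245.8], array([444.91240232,  66.75483666,  72.        ]))]
```

Emit:
arm_command([
  [-0.0007,-0.0008,0.018,0,0,0,0.4],
  [0,0,0.014,0,0,0,0.4],
  [0,0,0,0,0,0,0.4],
  [0,0,0,0,0,0,0.2],
  [0,0,0,0,0,0,0],
], newtons=30)

```text
t: 14.65
tcp_pos: [442.1, 66.5, 65.1]
eef_rot: [0.0, 0.025, 1.0, -0.0]
force: [0.3, -0.2, -1.5]
gripper_width: 11.3
finger_force: 32.0
```

Emit:
arm_command([
  [0,0,0,0,0,0,0],
  [0,0,0,0,0,0,0],
  [0,0,0,0,0,0,0],
])

```text
t: 14.95
tcp_pos: [442.1, 66.6, 65.0]
eef_rot: [0.001, 0.025, 1.0, -0.0]
force: [-1.4, -2.9, 6.5]
gripper_width: 11.1
finger_force: 33.1
```

Emit:
arm_command([
  [-0.005,0,-0.0004,0,0,0,0],
  [-0.012,0,0,0,0,0,0],
  [-0.012,0,0,0,0,0,0],
  [-0.012,0,0,0,0,0,0],
  [-0.01,0,0,0,0,0,0],
])

```text
t: 15.45
tcp_pos: [493.7, 64.0, 65.1]
eef_rot: [0.0, 0.025, 1.0, -0.0]
force: [-4.8, -2.8, 8.0]
gripper_width: 10.8
finger_force: 33.2
```

Emit:
arm_command([
  [-0.012,0,0,0,0,0,0],
  [-0.012,0,0,0,0,0,0],
  [-0.012,0,0,0,0,0,0],
  [-0.01,0,0,0,0,0,0],
  [0,0,0,0,0,0,0],
])

```text
t: 15.95
tcp_pos: [540.9, 61.6, 65.1]
eef_rot: [0.001, 0.025, 1.0, -0.0]
force: [2.7, -4.0, 3.7]
gripper_width: 11.3
finger_force: 32.8
```

```bash
python3 -c "
from h import *
go([442.1+116.8,66.5-5.7,65],177.2)"
```

```text
t 15.95 tcp [540.9  61.6  65.1] yaw 177.15 tilt [ 2.3e-03 -3.0e-04 -1.0e+00] q [ 0.11  0.08 -0.18  1.31 -0.    0.16] F [ 2.7 -4.   3.7] w 11.3
tool shift mm [-18.    0.1   0.1]  turn z rad -0.001
```

Emit:
arm_command([
  [-0.007,0,0,0,0,0,0],
  [-0.006,0,0,0,0,0,0],
  [-0.003,0,0,0,0,0,0],
  [-0.002,0,0,0,0,0,0],
  [0,0,0,0,0,0,0],
])

```text
t: 16.45
tcp_pos: [553.0, 61.0, 65.0]
eef_rot: [-0.004, 0.025, 1.0, 0.0]
force: [-27.8, -1.8, 20.7]
gripper_width: 11.2
finger_force: 35.2
```

Emit:
arm_command([
  [-0.001,0,0,0,0,0,0],
  [0,0,0,0,0,0,0],
])

```text
t: 16.65
tcp_pos: [553.0, 61.0, 64.9]
eef_rot: [-0.005, 0.024, 1.0, -0.0]
force: [-31.7, -2.0, 23.8]
gripper_width: 11.3
finger_force: 35.5
```

Emit:
arm_command([
  [-0.001,0,0,0,0,0,0],
  [0,0,0,0,0,0,0],
])

```text
t: 16.85
tcp_pos: [553.0, 61.0, 64.9]
eef_rot: [-0.006, 0.024, 1.0, 0.0]
force: [-36.8, -1.3, 27.1]
gripper_width: 11.2
finger_force: 35.9
```

Travel stopped at about 111 mm instead of 117. I'm relaxing the force, letting go and looking.

Emit:
arm_command([
  [0.004,0,0,0,0,0,0],
  [0.0035,0,0,0,0,0,0],
  [0,0,0,0,0,0,0.4],
  [0,0,0,0,0,0,0.4],
  [0,0,-0.04,0,0,0,0.4],
])

```text
t: 17.35
tcp_pos: [548.5, 61.2, 99.6]
eef_rot: [-0.005, 0.025, 1.0, -0.0]
force: [0.8, 0.1, 0.6]
gripper_width: 34.3
finger_force: 0.0
```

Emit:
arm_command([
  [-0.01,0,-0.045,0,0,0,0.4],
  [-0.03,0,-0.045,0,0,0,0.4],
  [-0.03,0,-0.02,0,0,0,0.4],
  [0,0,0,0,0,0,0.4],
  [0,0,0,0,0,0,0.4],
])

```text
t: 17.85
tcp_pos: [619.3, 58.1, 210.3]
eef_rot: [-0.001, 0.025, 1.0, 0.0]
force: [-0.3, -0.1, -0.3]
gripper_width: 34.1
finger_force: 0.0
```

```bash
python3 - <<'E'
from h import *
go([620,58,200],177.2)
im,d=env.snapshot("wrist"); np.savez("w6.npz",im=im,d=d); s,p,Rm=st(); P=cloud("wrist",d)
cv2.imwrite("pics/w6.png",im[...,::-1])
g=cv2.cvtColor(im,cv2.COLOR_RGB2GRAY)
for v in range(60,240,5): print(v,P[v,246:266:5,2].round(0),g[v,248:262].mean().round(), P[v,255,0].round(0))
print([(r["p"],r["uv"],onz("wrist",r["uv"],72)) for r in env.place_of("wrist","rail_tab")])
E
```

```text
t 17.85 tcp [619.3  58.1 210.3] yaw 177.18 tilt [-1.3e-03  3.0e-04 -1.0e+00] q [0.09 0.26 0.31 1.62 0.   0.14] F [-0.3 -0.1 -0.3] w 34.1
tool shift mm [-0.7 -0.1 10.3]  turn z rad -0.0
60 [46. 46. 46. 47.] 193.0 513.0
65 [46. 48. 48. 47.] 194.0 517.0
70 [48. 47. 46. 47.] 193.0 521.0
75 [47. 46. 47. 48.] 193.0 525.0
80 [47. 47. 47. 46.] 194.0 529.0
85 [46. 47. 46. 47.] 191.0 533.0
90 [47. 73. 73. 71.] 46.0 538.0
95 [46. 73. 72. 71.] 45.0 542.0
100 [47. 73. 72. 72.] 44.0 546.0
105 [47. 72. 71. 73.] 44.0 550.0
110 [47. 71. 73. 70.] 43.0 554.0
115 [46. 73. 74. 70.] 44.0 558.0
120 [48. 72. 72. 70.] 46.0 562.0
125 [47. 47. 47. 47.] 203.0 568.0
130 [48. 47. 47. 47.] 192.0 573.0
135 [47. 47. 47. 47.] 192.0 577.0
140 [48. 46. 48. 47.] 163.0 582.0
145 [47. 46. 47. 47.] 139.0 587.0
150 [47. 48. 46. 48.] 139.0 591.0
155 [46. 47. 47. 47.] 121.0 596.0
160 [39. 41. 40. 24.] 142.0 602.0
165 [20. 19. 21. 22.] 189.0 612.0
170 [ 19. 343.  18.  23.] 187.0 617.0
175 [20. 19. 18. 23.] 187.0 623.0
180 [19. 19. 19. 23.] 186.0 628.0
185 [19. 18. 20. 23.] 182.0 633.0
190 [19. 20. 20. 25.] 182.0 639.0
195 [12. 13. 13. 12.] 112.0 647.0
200 [13. 12. 12. 13.] 88.0 653.0
205 [30. 30. 30. 29.] 77.0 652.0
210 [45. 46. 45. 45.] 81.0 652.0
215 [48. 49. 48. 49.] 117.0 657.0
220 [50. 53. 53. 52.] 166.0 660.0
225 [53. 55. 54. 55.] 183.0 665.0
230 [55. 53. 54. 55.] 178.0 670.0
235 [52. 53. 54. 53.] 182.0 676.0
[(0.85, [252.7, 104.8], array([548.91758877,  59.91432502,  72.        ]))]
```

View pics/w6.png

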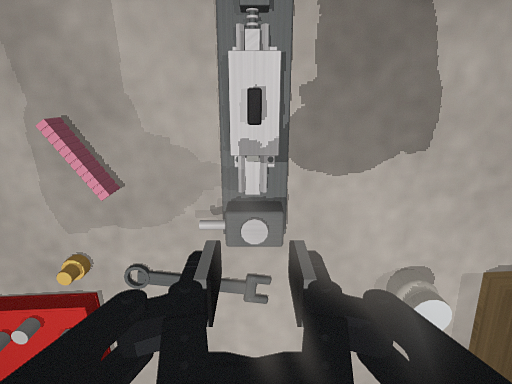

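The rail now covers almost the whole strip: tab at (254,105), rail front at row 156, and the head's top face from row ~205 to ~246. I'm checking the tab position against the head block to see whether it's at the end stop.

```bash
python3 - <<'E'
from h import *
z=np.load("w6.npz"); im=z["im"]; g=cv2.cvtColor(im,cv2.COLOR_RGB2GRAY); P=cloud("wrist",z["d"])
def rows(lo,hi,u,name):
    for c in u: print(name,c,list(zip(range(lo,hi),g[lo:hi,c])),[int(x) for x in P[lo:hi,c,2].round()])
for c in (234,277):
  print(c,[(v,int(g[v,c]),int(P[v,c,2])) for v in list(range(196,216))+list(range(238,252))])
X=lambda v,z:onz("wrist",(252,v),z)[0].round(1)
for v in (204,206,208,210,212,244,246,248): print("head z48",v,X(v,48))
r=g[:,254].astype(int); print("tab",[(v,r[v]) for v in list(range(84,92))+list(range(118,130))]); print("tab edges z72",X(88,72),X(122.5,72),X(124.5,46))
print("rail front z46", [(v,int(g[v,235]),int(P[v,235,2])) for v in range(150,162)],X(156,46), "rail back",[(v,int(g[v,235])) for v in range(44,58)],X(51,46))
t=np.load("top.npz"); Pt=cloud("top",t["d"]); gt=cv2.cvtColor(t["im"],cv2.COLOR_RGB2GRAY)
Xt=lambda v,z:onz("top",(158,v),z)[0].round(1)
print("top col 160",[(v,int(gt[v,152]),int(Pt[v,152,2])) for v in list(range(120,144))+list(range(196,202))+list(range(204,246))])
for v in range(122,142,2): print(v,Xt(v,48),end=" ")
print([ (v,Xt(v,12)) for v in (236,238,239,240)])
E
```

```text
234 [(196, 111, 12), (197, 115, 13), (198, 93, 12), (199, 88, 14), (200, 87, 13), (201, 77, 14), (202, 77, 19), (203, 78, 22), (204, 75, 27), (205, 82, 30), (206, 77, 32), (207, 79, 35), (208, 80, 38), (209, 81, 40), (210, 77, 45), (211, 84, 46), (212, 96, 46), (213, 104, 47), (214, 115, 49), (215, 115, 48), (238, 110, 47), (239, 111, 48), (240, 112, 49), (241, 109, 47), (242, 110, 48), (243, 112, 47), (244, 113, 48), (245, 108, 48), (246, 118, 47), (247, 154, 1), (248, 156, 1), (249, 156, -1), (250, 158, 1), (251, 159, 0)]
277 [(196, 110, 11), (197, 82, 13), (198, 75, 12), (199, 73, 11), (200, 80, 11), (201, 59, 17), (202, 53, 20), (203, 55, 23), (204, 57, 26), (205, 58, 29), (206, 61, 33), (207, 60, 35), (208, 65, 39), (209, 65, 40), (210, 64, 44), (211, 76, 45), (212, 97, 47), (213, 104, 48), (214, 108, 48), (215, 108, 48), (238, 111, 48), (239, 115, 48), (240, 113, 49), (241, 110, 48), (242, 111, 48), (243, 112, 48), (244, 113, 48), (245, 106, 48), (246, 114, 47), (247, 154, 0), (248, 157, 1), (249, 156, 0), (250, 156, 1), (251, 156, 0)]
head z48 204 644.3
head z48 206 646.4
head
[... 1573 characters left out ...]
), (214, 28, 73), (215, 31, 71), (216, 24, 74), (217, 29, 72), (218, 36, 73), (219, 38, 75), (220, 34, 72), (221, 33, 72), (222, 8, 71), (223, 84, 45), (224, 182, 42), (225, 177, 45), (226, 172, 42), (227, 176, 44), (228, 179, 47), (229, 174, 42), (230, 177, 44), (231, 175, 48), (232, 175, 49), (233, 176, 46), (234, 198, 47), (235, 64, 38), (236, 70, 41), (237, 85, 41), (238, 51, 35), (239, 48, -4), (240, 106, -1), (241, 121, -1), (242, 122, 1), (243, 124, -4), (244, 124, 4), (245, 123, 0)]
122 697.4 124 691.9 126 686.4 128 680.9 130 675.4 132 670.0 134 664.5 136 659.0 138 653.6 140 648.1 [(236, np.float64(394.3)), (238, np.float64(388.9)), (239, np.float64(386.3)), (240, np.float64(383.6))]
```

The head edges put the press origin at world x≈551.5, and the rail is centred at 550.7, so the tab is at about press x 1 mm. That means it is shut; the rail simply started about 6 mm in. I'll regrip and give a light final push without backing off, in case the release shifted it.

Emit:
arm_command([
  [0.035,-0.0003,0,0,0,0,0.4],
  [0.034,-0.0003,0.03,0,0,0,0.4],
  [0,0,0.04,0,0,0,0.4],
  [0,0,0.035,0,0,0,0.4],
  [0,0,0,0,0,0,0.4],
])

```text
t: 18.45
tcp_pos: [545.9, 60.5, 101.1]
eef_rot: [-0.004, 0.025, 1.0, -0.0]
force: [-0.5, -0.5, 0.6]
gripper_width: 33.9
finger_force: 0.0
```

Emit:
arm_command([
  [0,0,0,0,0,0,0.4],
  [0,0,0,0,0,0,0.4],
])

```text
t: 18.65
tcp_pos: [550.6, 60.9, 108.4]
eef_rot: [0.001, 0.025, 1.0, 0.0]
force: [-0.5, -0.4, 0.8]
gripper_width: 34.1
finger_force: 0.0
```

```bash
python3 -c "
from h import *
go([551,61,66],177.2)"
```

```text
t 18.65 tcp [550.6  60.9 108.4] yaw 177.18 tilt [ 2.5e-03  3.0e-04 -1.0e+00] q [ 0.11  0.08 -0.08  1.4   0.    0.16] F [-0.5 -0.4  0.8] w 34.1
tool shift mm [-0.3  0.1 42.4]  turn z rad -0.0
```

Emit:
arm_command([
  [0,0,0.022,0,0,0,0.4],
  [0,0,0.02,0,0,0,0.4],
  [0,0,0,0,0,0,0.4],
  [0,0,0,0,0,0,0.2],
  [0,0,0,0,0,0,0],
])

```text
t: 19.15
tcp_pos: [550.9, 61.0, 66.4]
eef_rot: [0.001, 0.025, 1.0, 0.0]
force: [0.2, 0.7, 0.9]
gripper_width: 11.2
finger_force: 32.2
```

Emit:
arm_command([
  [0,0,0,0,0,0,0],
  [-0.0015,0,0,0,0,0,0],
  [-0.0015,0,0,0,0,0,0],
  [0,0,0,0,0,0,0],
])

```text
t: 19.55
tcp_pos: [552.0, 61.0, 66.3]
eef_rot: [-0.0, 0.024, 1.0, 0.0]
force: [-12.6, 1.7, 12.9]
gripper_width: 11.7
finger_force: 33.9
```

Emit:
arm_command([
  [0,0,0,0,0,0,0.2],
  [0,0,0,0,0,0,0.4],
  [0,0,0,0,0,0,0.4],
  [0,0,-0.03,0,0,0,0.4],
  [0,0,-0.045,0,0,0,0.4],
])

```text
t: 20.05
tcp_pos: [551.4, 60.4, 137.5]
eef_rot: [-0.003, 0.025, 1.0, -0.0]
force: [1.1, 0.1, -0.3]
gripper_width: 34.0
finger_force: 0.0
```

Emit:
arm_command([
  [0,0,-0.045,0,0,0,0.4],
  [-0.03,0,-0.02,0,0,0,0.4],
  [-0.03,0,0,0,0,0,0.4],
  [0,0,0,0,0,0,0.4],
  [0,0,0,0,0,0,0.4],
])

```text
t: 20.55
tcp_pos: [613.0, 57.5, 203.4]
eef_rot: [-0.001, 0.025, 1.0, -0.0]
force: [0.3, -0.3, -0.4]
gripper_width: 34.1
finger_force: 0.0
```

```bash
python3 - <<'E'
from h import *
go([620,58,200],177.2)
im,d=env.snapshot("wrist"); g=cv2.cvtColor(im,cv2.COLOR_RGB2GRAY); P=cloud("wrist",d)
m=(P[...,2]>68)&(P[...,2]<76)&(im.max(2)<90); m[200:]=0; m[:,:240]=0; m[:,270:]=0
x=P[m][:,0]; h=(P[...,2]>45)&(P[...,2]<50); h[:195]=0; h[:,:230]=0; h[:,282:]=0; y=P[:260][h[:260]][:,0]
r=(P[...,2]>44)&(P[...,2]<50); r[:40]=0; r[190:]=0; r[:,232:276]&=True; r[:,:232]=0; r[:,276:]=0
print("tab",np.percentile(x,[2,98]),"head",np.percentile(y,[1,99]),"rail",np.percentile(P[r][:,0],[.5,99.5]))
print([(v,float(np.median(P[v,248:262,2]).round(1))) for v in range(140,200,4)])
E
```

```text
t 20.55 tcp [613.   57.5 203.4] yaw 177.16 tilt [-1.5e-03 -1.0e-04 -1.0e+00] q [ 0.09  0.24  0.27  1.61 -0.    0.14] F [ 0.3 -0.3 -0.4] w 34.1
tool shift mm [-7.   0.8  3.4]  turn z rad -0.001
tab [537.99592003 566.14913626] head [652.20553863 691.47300769] rail [506.60458932 597.41553346]
[(140, 47.1), (144, 47.4), (148, 47.3), (152, 47.5), (156, 47.5), (160, 47.1), (164, 47.6), (168, 41.0), (172, 20.4), (176, 20.2), (180, 20.6), (184, 20.7), (188, 20.5), (192, 20.4), (196, 20.5)]
```

```bash
python3 -c "
from rig import env
print(env.close_job())"
```

```text
the job is handed in; nothing more can be done
None
```

The strip lies flat in the channel between the follower and the step, and the cover rail is shut against its end stop. I handed the job in at about 20.6 s; no result was shown.

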